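# Hang the hand stamps in the stamp rack by size

## Task

Stamping is finished, so clear the four wooden hand stamps off the lending desk: hang each by its neck in the stamp rack, one to a slot, in order of size with the smallest foot at the left end and the largest at the right, where the slots stand farthest apart. Bring each neck in through the open front of its slot and set the grip down on the plate behind the raised lip, so that the stamp hangs straight with its rubber clear of the desk. Leave the glue stick standing where it is.

Things in the scene. Friction and masses are not known exactly. Their poses are not given: they have to be found in the camera images.
- stamp_1: smallest of four wooden hand stamps: light wood foot 34 mm wide (its y), 30 deep (x), 20 high, rubber below; round neck 9 mm thick from z 20 to 56; darker round grip 28 mm across from its flat underside at z 56 to its domed top at z 92 (sides straight z 58 to 82). Origin: centre of the underside, z up. Stands loose on the desk at the start.
- stamp_2: second smallest of four wooden hand stamps: light wood foot 48 mm wide (its y), 34 deep (x), 20 high, rubber below; round neck 9 mm thick from z 20 to 56; darker round grip 28 mm across from its flat underside at z 56 to its domed top at z 92 (sides straight z 58 to 82). Origin: centre of the underside, z up. Stands loose on the desk at the start.
- stamp_3: second largest of four wooden hand stamps: light wood foot 62 mm wide (its y), 38 deep (x), 20 high, rubber below; round neck 9 mm thick from z 20 to 56; darker round grip 28 mm across from its flat underside at z 56 to its domed top at z 92 (sides straight z 58 to 82). Origin: centre of the underside, z up. Stands loose on the desk at the start.
- stamp_4: largest of four wooden hand stamps: light wood foot 76 mm wide (its y), 42 deep (x), 20 high, rubber below; round neck 9 mm thick from z 20 to 56; darker round grip 28 mm across from its flat underside at z 56 to its domed top at z 92 (sides straight z 58 to 82). Origin: centre of the underside, z up. Stands loose on the desk at the start.
- rack: fixed grey steel stamp rack 300 mm long (y), 97 deep (x -52 to 45), 84 high. Origin on the desk under the row of slots; y along the row to the robot's left, x to its back. Four slots in its 3 mm top plate (top at z 80, x -34 to 45) open to -x, the robot's side. Below the plate it is open at the front down to a 3 mm base sheet; end cheeks at y +-150. Slots at y 116.5, 59.5, -11.5, -96.5.
- slot_1 (a point): hanging place in the rack's slot 1, at the left end as the robot sees it: where the axis of a hung stamp stands, on the slot's middle line, level with the plate's top (80 mm above the desk); axes as the rack's. Slot 18 mm wide, closed at x +12.5 from this point, its mouth flaring from x -22.5 to 36 mm wide at x -34.
- slot_2 (a point): hanging place in the rack's slot 2, second from the left as the robot sees it: where the axis of a hung stamp stands, on the slot's middle line, level with the plate's top (80 mm above the desk); axes as the rack's. On both sides of every slot a lip 4 mm high runs along the plate at x -22.5 to -18.5; a grip set down behind it cannot slide out.
- slot_3 (a point): hanging place in the rack's slot 3, third from the left as the robot sees it: where the axis of a hung stamp stands, on the slot's middle line, level with the plate's top (80 mm above the desk); axes as the rack's. A stamp hung here has its foot about 24 mm above the desk, under the plate.
- slot_4 (a point): hanging place in the rack's slot 4, at the right end, the widest bay as the robot sees it: where the axis of a hung stamp stands, on the slot's middle line, level with the plate's top (80 mm above the desk); axes as the rack's. Play of a hung stamp: about 8 mm in x, 4 mm in y.
- glue_stick: pale yellow glue stick standing loose on the desk near the stamps, 25 mm across, 91 mm high; origin centre of its underside. A bystander: leave it standing where it is.

How it is judged:
By the outcome, as a careful person would: the job done as asked, in the order asked, and still so for the second after the job is handed in, with the robot touching nothing.
It also fails if it takes over 104 s, if anything falls off the work surface, if the arm or the gripper's body presses on something with over 40 N, if the wrist force passes 120 N, or if a joint passes its speed limit or range.

## Robot

A 6-joint arm with a two-finger parallel gripper is mounted at the origin on a cart in front of the work surface, level with it; the furniture and walls round the work are solid. World frame = base frame: x ahead of the robot, y to its left, z up, the work surface at z = 0. Lengths are in m, angles in degrees, forces in N, time in s.
With the tool pointing down it reaches from about 0.25 to 0.725 m from the base axis. Payload 9.7 kg.
Tool frame: the origin (TCP) lies midway between the tips of the shut fingers; the grasp point (between the pads) lies 19 mm behind it; z points along the fingers, y is the line along which they close (so a half turn about z gives the same grasp; the last joint's range is limited). The gripper opens to 85 mm and grips with 20 to 120 N. Pads are 22 mm wide; open, the fingers measure 114 mm over their backs; the gripper's body (76 mm by 85 mm) begins 54 mm behind the grasp point. The pads swing forward as they close: fully open they stand 13 mm farther back than shut.
Start: joints at [63.426, 4.979, 10.078, 95.1, 0, 90], TCP at [0.246, 0.492, 0.231] pointing down, gripper open.
Joint ranges: [-179.16, 179.16], [-48.56, 103.87], [-65.8, 70.77], [-126.05, 130.52], [-82.76, 87.17], [-180, 180]. Speed limits (degrees/s): [127.2, 127.2, 147.25, 180, 180, 180].

## Interface

Orientations are given as [roll, pitch, yaw] about the fixed x, y, z axes, in that order (R = Rz(yaw) Ry(pitch) Rx(roll)).
In Python, from workcell import * gives the robot as it stands.
- The arm moves only by the tool servo_tool, never from a script. Its argument "moves" is a list of rows, each a list of 4 numbers: the shift along the world's x, y, z in cm, then the turn about the world's z in rad. A call has 1 to 20 rows; each row is the pose to reach, as a shift and turn from the pose commanded when the call began; what a row does not reach only later rows make up. A row lasts 1/12 s, in which the tool goes at most 41.7 mm and 7.16 degrees, less where a joint would pass 70% of its speed; a pose out of reach is approached as far as the arm can. A call with a gripper value outside its range is refused whole. "claw" is the closure, from 0 (fully open) to 1 (shut), set as the call begins (left out, the last holds). The fingers move at their own pace and stop on an object; "force" is the grip in N (left out, the last holds). Time passes only in rows, so rows that repeat a pose let the fingers close. It gives the time, the measured TCP pose, the force, the opening and the grip force at its end, in the units of the state.
- get_obs(): the state, without advancing time (a new reading comes with each control period).
- camera(name): name is "side" or "top"; returns the picture (384x512x3 uint8, red, green, blue); there is no depth.
- get_calibration(name): a dict with "fx", "fy", "cx", "cy" (pixels), "k1" (the pictures are not rectified: a ray, as slopes to the right and down, at radius r is drawn at 1 + k1 r^2 times it, then the intrinsics apply), "rvec" (rotation vector, rad) and "tvec" (3), from world to camera coordinates, as OpenCV has them. Camera axes: x right, y down, z forward; pixel columns grow to the right and rows downward; lengths in m; the calibration is good to about 2 mm. A picture is of the moment at which its call begins. get_calibration takes no time and is no camera call.
- job_done(): hands the job in; it is judged then, once.
The state is a dict: "time": time; "q": joint angles; "qd": joint speeds; "joint_efforts": joint torques, N m; "ee_pos": TCP position; "tcp_rot": TCP orientation; "wrist_force": force on the tool from outside, world axes, zero at the start; "torque": the same for the moment, N m; "opening": finger opening in m; "grasp_force": force on a finger pad.
Only numpy, scipy, OpenCV 4.12 (cv2) and the standard library are available. Lean on these libraries where they do the work, as an engineer would, in place of code of your own. Each camera call takes 0.05 s, during which the arm holds its last target. There are 200 camera calls.

## Working session

There is one attempt and no reset: what is moved stays moved. The work goes in short steps, Python scripts to look and compute and a tool call to move; the robot and the scene stay as the last step left them, time stands still between calls to the robot, and variables do not carry over. Pictures are saved under pics/ and viewed, at most 14 in all, crops included, and the job is handed in when it is done.

Besides the shell and the picture viewer there is one more tool, called after "Emit:" as a command line: name --pt "numbers of a row" for each row, then --argument value for the rest. servo_tool: Moves the arm, as the interface text tells. Its arguments: {"type":"object","properties":{"moves":{"type":"array","items":{"type":"array","items":{"type":"number"}}},"claw":{"type":"number"},"force":{"type":"number"}},"required":["moves"]}

```bash
mkdir -p pics
cat > h.py <<'E'
from workcell import *
import numpy as np, cv2
def cal(n):
    c=get_calibration(n); R=cv2.Rodrigues(np.array(c["rvec"],float))[0]; return c,R,np.array(c["tvec"],float).ravel()
def pix(n,P):
    c,R,t=cal(n); p=R@np.array(P,float)+t; s=p[:2]/p[2]; s=s*(1+c["k1"]*(s@s)); return np.array([c["fx"]*s[0]+c["cx"],c["fy"]*s[1]+c["cy"]])
def at(n,u,v,z):
    c,R,t=cal(n); d=np.array([(u-c["cx"])/c["fx"],(v-c["cy"])/c["fy"]]); s=d.copy()
    for _ in range(20): s=d/(1+c["k1"]*(s@s))
    r=R.T@np.array([s[0],s[1],1]); o=-R.T@t; return o+r*(z-o[2])/r[2]
def snap(n,f,box=None,k=1):
    im=camera(n)[:,:,::-1]
    cv2.imwrite("pics/raw_"+f,im)
    if box: im=im[box[1]:box[3],box[0]:box[2]]
    cv2.imwrite("pics/"+f,cv2.resize(im,None,fx=k,fy=k,interpolation=cv2.INTER_CUBIC))
E
python3 - <<'E'
from h import *
for n in("top","side"):
    snap(n,n+"0.png",None,1.5); c,R,t=cal(n); print(n,c,-R.T@t)
print(get_obs())
E
```

```text
top {'fx': 388.4515757395741, 'fy': 388.4515757395741, 'cx': 258.2444212798119, 'cy': 187.08885819745177, 'k1': 0.004099170559390442, 'rvec': array([ 2.15530157, -2.15606431,  0.11938184]), 'tvec': array([-0.00336783,  0.53845694,  1.11165378])} [ 0.40216491 -0.01358596  1.16781855]
side {'fx': 430.0739753754717, 'fy': 430.0739753754717, 'cx': 253.8938693495383, 'cy': 193.56231808588316, 'k1': -0.03532989164307591, 'rvec': array([2.06492082, 0.02932201, 0.00473151]), 'tvec': array([-0.54001521,  0.06476653,  1.43695147])} [ 0.55147052 -1.22393781  0.74732667]
{'time': 0.1, 'q': array([6.34252551e+01, 5.00805403e+00, 1.00377501e+01, 9.50987787e+01,
       8.12044346e-04, 8.99997435e+01]), 'qd': array([ 0.01901434, -0.00266736,  0.11183846,  0.03083157, -0.01493125,
       -0.00824933]), 'joint_efforts': array([-9.23398475e-04, -5.21562517e+01,  4.65652263e+01,  1.60179340e-02,
       -4.23426798e-05, -6.37387444e-06]), 'ee_pos': array([0.24595434, 0.49170973, 0.23064181]), 'tcp_rot': array([-1.79930917e+02, -8.12353053e-04,  1.53425511e+02]), 'wrist_force': array([ 0.41160806, -0.18856506, -0.01285798]), 'torque': array([ 0.00781662, -0.0164827 ,  0.03402723]), 'grasp_force': 0.0, 'opening': 0.0852618378260052}
```

View pics/top0.png

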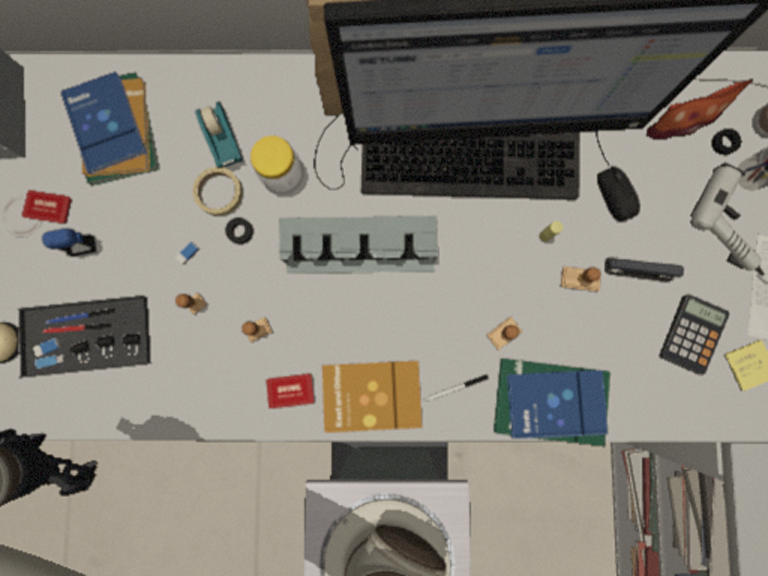

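View pics/side0.png

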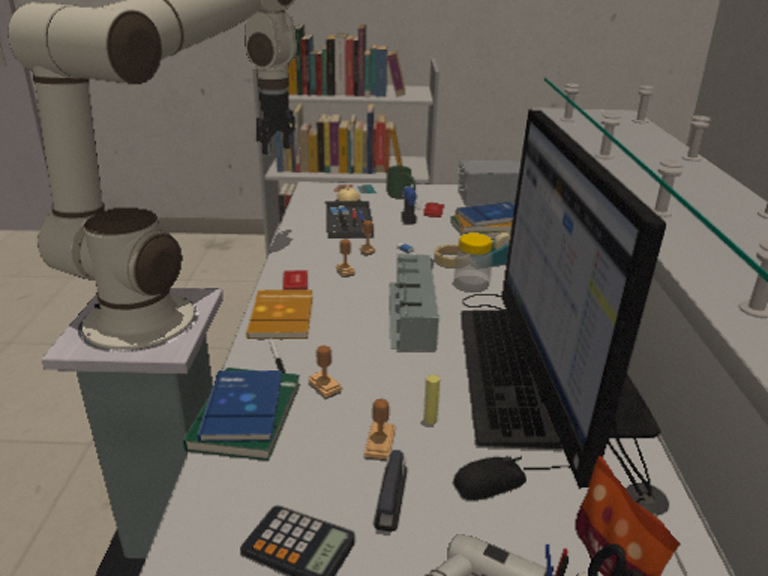

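Run:
```python
from h import *
im=cv2.imread("pics/raw_top0.png")
def cr(x0,y0,w,h,k): 
    c=cv2.resize(im[y0:y0+h,x0:x0+w],None,fx=k,fy=k,interpolation=cv2.INTER_CUBIC)
    for i in range(0,w,10): cv2.putText(c,str(x0+i),(i*k,8),0,.3,(0,0,255)); cv2.line(c,(i*k,0),(i*k,c.shape[0]),(0,0,255) if (x0+i)%50==0 else (120,120,120),1)
    for i in range(0,h,10): cv2.putText(c,str(y0+i),(0,i*k+8),0,.3,(255,0,0)); cv2.line(c,(0,i*k),(c.shape[1],i*k),(255,0,0) if (y0+i)%50==0 else (120,120,120),1)
    return c
o=np.zeros((600,800,3),np.uint8)
a=cr(110,190,80,40,5); o[:200,:400]=a
a=cr(320,145,80,90,5); o[:450,400:]=a
a=cr(180,140,120,50,6); 
cv2.imwrite("pics/c1.png",o); cv2.imwrite("pics/c2.png",a)
for n in("top","side"):print(n,[pix(n,(x,y,z)).round(1) for x,y,z in((.4,0,.08),(.3,.2,0))])
```

```text
top [array([256.8, 234.5]), array([189.5, 268.5])]
side [array([211.1, 194.7]), array([190.8, 187.4])]
```

View pics/c1.png

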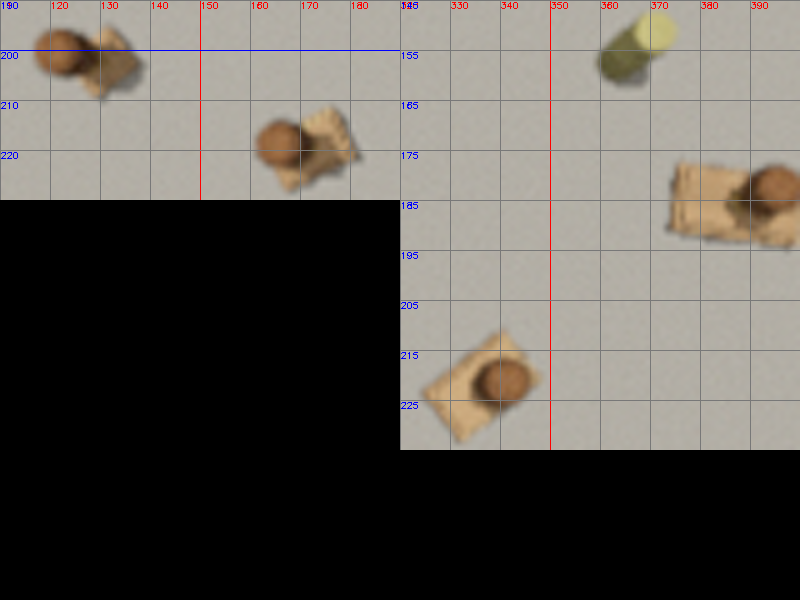

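View pics/c2.png

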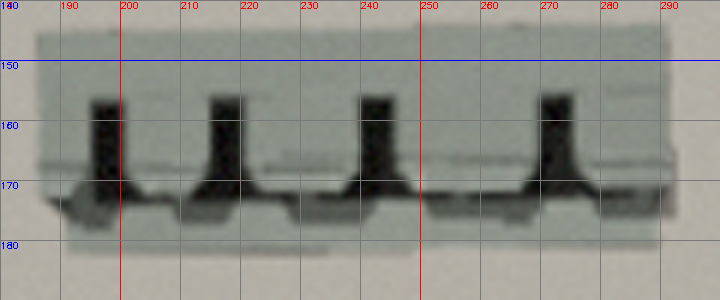

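```bash
cat > meas.py <<'E'
from h import *
from scipy.optimize import minimize, least_squares
DIM={1:(34,30),2:(48,34),3:(62,38),4:(76,42)}
def hull(P): return cv2.convexHull(np.array(P,np.float32))
def model(n,x,y,yaw,dim,sc,o,sh):
    c,s=np.cos(yaw),np.sin(yaw); R=np.array([[c,-s],[s,c]]); w,d=dim[0]/2e3,dim[1]/2e3
    foot=[pix(n,[*(R@[sx*d,sy*w]+[x,y]),z]) for sx in(-1,1) for sy in(-1,1) for z in(0,.02)]
    a=np.linspace(0,2*np.pi,16,endpoint=False)
    ring=lambda r,z:[pix(n,[x+r*np.cos(t),y+r*np.sin(t),z]) for t in a]
    grip=ring(.014,.058)+ring(.014,.082)+ring(.008,.09); neck=ring(.0045,.02)+ring(.0045,.056)
    m=np.zeros(sh,np.uint8)
    for P in(foot,grip,neck): cv2.fillConvexPoly(m,((hull(P)-o+.5)*sc-.5).round().astype(int),255)
    return m
def stamp(im,n,dim,x,y,yaw,half=32,sc=6):
    u,v=pix(n,[x,y,.04]); o=np.array([int(u)-half,int(v)-half])
    c=im[o[1]:o[1]+2*half,o[0]:o[0]+2*half].astype(float)
    m=(c[:,:,2]-c[:,:,0])
    m=cv2.resize(m,None,fx=sc,fy=sc,interpolation=cv2.INTER_CUBIC)
    m=m/ (c.max(2).mean()); T=np.clip((m-.09)/.12,0,1)
    f=lambda p:1-np.minimum(T,(M:=model(n,*p,dim,sc,o,T.shape)/255)).sum()/np.maximum(T,M).sum()
    best=None
    for dy in np.radians([-40,-20,0,20,40]):
        S=np.array([[x,y,yaw+dy]]+[[x+.008,y,yaw+dy],[x,y+.008,yaw+dy],[x,y,yaw+dy+.25]])
        r=minimize(f,S[0],method="Nelder-Mead",options=dict(initial_simplex=S,xatol=1e-4,fatol=1e-4))
        if best is None or r.fun<best.fun: best=r
    return best.x,best.fun
E
python3 - <<'E'
from meas import *
im=cv2.imread("pics/raw_top0.png")
for (hu,hv,k,yaw) in((122,200.5,1,.3),(166,219,2,.4),(340.5,221.5,3,-.6),(395,182.5,4,0)):
    p=at("top",hu,hv,.085); r,f=stamp(im,"top",DIM[k],p[0],p[1],yaw); print(k,p[:2].round(4),r[:2].round(4),np.degrees(r[2]).round(1),round(f,3))
print("glue",at("top",371,151,.091))
# rack
g=im.mean(2); 
ys=[.1165,.0595,-.0115,-.0965]; pts=[]
for (a,b),y in zip(((192,204),(212,224),(236,249),(266,279)),ys):
    w=np.clip(105-g[158:166,a:b],0,60); pts.append(((w*np.arange(a,b)).sum()/w.sum()))
    col=g[150:166,int(round(pts[-1]))-1:int(round(pts[-1]))+2].mean(1); i=np.where(col<.5*(col[:3].mean()+col[-3:].mean()))[0][0]
    h=.5*(col[:3].mean()+col[-3:].mean()); pts[-1]=(pts[-1],150+i-(h-col[i])/(col[i-1]-col[i]))
print(np.round(pts,2))
def res(q):
    x,y,t=q;c,s=np.cos(t),np.sin(t);o=[]
    for (u,v),yy in zip(pts,ys):
        o+=list(pix("top",[x+c*.0125-s*yy,y+s*.0125+c*yy,.08])-[u,v]); 
        e=pix("top",[x+c*.0065-s*yy,y+s*.0065+c*yy,.08]); o[-2]=pix("top",[x-c*.006-s*yy,y-s*.006+c*yy,.08])[0]-u
    return o
r=least_squares(res,[.4,0,0]);print(r.x,np.degrees(r.x[2]),np.round(r.fun,2))
x,y,t=r.x
for yy in ys: print(x-np.sin(t)*yy,y+np.cos(t)*yy)
E
```

```text
Traceback (most recent call last):
  File "meas.py", line 24, in stamp
    r=minimize(f,S[0],method="Nelder-Mead",options=dict(initial_simplex=S,xatol=1e-4,fatol=1e-4))
  File "meas.py", line 20, in <lambda>
    f=lambda p:1-np.minimum(T,(M:=model(n,*p,dim,sc,o,T.shape)/255)).sum()/np.maximum(T,M).sum()
                                  ~~~~~^^^^^^^^^^^^^^^^^^^^^^^
  File "meas.py", line 7, in model
    foot=[pix(n,[*(R@[sx*d,sy*w]+[x,y]),z]) for sx in(-1,1) for sy in(-1,1) for z in(0,.02)]
          ~~~^^^^^^^^^^^^^^^^^^^^^^^^^^^^^^
  File "h.py", line 6, in pix
    c,R,t=cal(n); p=R@np.array(P,float)+t; s=p[:2]/p[2]; s=s*(1+c["k1"]*(s@s)); return np.array([c["fx"]*s[0]+c["cx"],c["fy"]*s[1]+c["cy"]])
          ~~~^^^
  File "h.py", line 4, in cal
    c=get_calibration(n); R=cv2.Rodrigues(np.array(c["rvec"],float))[0]; return c,R,np.array(c["tvec"],float).ravel()
ValueError: time passes only in moves, steps and waits
```

```bash
sed -i 's/^def cal(n):/import functools\n@functools.cache\ndef cal(n):/' h.py
cat > run1.py <<'E'
from meas import *
im=cv2.imread("pics/raw_top0.png")
for (hu,hv,k,yaw) in((122,200.5,1,.3),(166,219,2,.4),(340.5,221.5,3,-.6),(395,182.5,4,0)):
    p=at("top",hu,hv,.085); r,f=stamp(im,"top",DIM[k],p[0],p[1],yaw); print(k,p[:2].round(4),r[:2].round(4),np.degrees(r[2]).round(1),round(f,3))
print("glue",at("top",371,151,.091))
g=im.mean(2); 
ys=[.1165,.0595,-.0115,-.0965]; pts=[]
for (a,b),y in zip(((192,204),(212,224),(236,249),(266,279)),ys):
    w=np.clip(105-g[158:166,a:b],0,60); u=((w*np.arange(a,b)).sum()/w.sum())
    col=g[150:166,int(round(u))-1:int(round(u))+2].mean(1); h=.5*(col[:3].mean()+col[-3:].mean()); i=np.where(col<h)[0][0]
    pts.append((u,150+i-(h-col[i])/(col[i-1]-col[i])))
print(np.round(pts,2))
def res(q):
    x,y,t=q;c,s=np.cos(t),np.sin(t);o=[]
    W=lambda dx,yy:pix("top",[x+c*dx-s*yy,y+s*dx+c*yy,.08])
    for (u,v),yy in zip(pts,ys): o+=[W(0,yy)[0]-u, W(.0125,yy)[1]-v]
    return o
r=least_squares(res,[.4,0,0]);x,y,t=r.x;print(r.x,np.degrees(t),np.round(r.fun,2))
for yy in ys: print(x-np.sin(t)*yy,y+np.cos(t)*yy)
E
python3 run1.py
```

```text
1 [0.4946 0.3779] [0.4969 0.3823] 42.0 0.115
2 [0.4428 0.2529] [0.4448 0.2557] 26.6 0.124
3 [ 0.4358 -0.2321] [ 0.4377 -0.2336] 37.8 0.053
4 [ 0.5447 -0.3871] [ 0.5458 -0.3891] -6.7 0.236
glue [ 0.63344007 -0.32149564  0.091     ]
[[197.42 156.5 ]
 [217.31 155.92]
 [242.32 155.74]
 [272.17 155.35]]
[0.61008362 0.05289439 0.01292498] 0.7405468494604911 [-0.06 -0.12  0.06  0.17 -0.01 -0.    0.01 -0.04]
0.6085779006639266 0.169384661363995
0.6093146040567832 0.11238942236887406
0.610232252142622 0.04139535274337254
0.6113308449214432 -0.04359754751250954
```

```bash
sed -i 's/    m=(c\[:,:,2\]-c\[:,:,0\])/    m=(c[:,:,2]-c[:,:,0])\/np.maximum(c.max(2),25)/; s/    m=m\/ (c.max(2).mean()); T=.*/    T=np.clip((m-.15)\/.15,0,1)/' meas.py
cat >> meas.py <<'E'
def overlay(im,n,dim,p,half=32,sc=6):
    u,v=pix(n,[p[0],p[1],.04]); o=np.array([int(u)-half,int(v)-half])
    c=cv2.resize(im[o[1]:o[1]+2*half,o[0]:o[0]+2*half],None,fx=sc,fy=sc,interpolation=cv2.INTER_CUBIC)
    M=model(n,*p,dim,sc,o,c.shape[:2]); cv2.drawContours(c,cv2.findContours(M,0,2)[0],-1,(0,255,0),1); return c
E
sed -i 's/print(k,p\[/ov.append(overlay(im,"top",DIM[k],r,28)); print(k,p[/; s/^im=/ov=[];im=/' run1.py; echo 'cv2.imwrite("pics/ov.png",cv2.resize(np.vstack([np.hstack(ov[:2]),np.hstack(ov[2:])]),(600,600)))'>>run1.py; python3 run1.py|head -4
```

```text
1 [0.4946 0.3779] [0.4966 0.3817] 39.3 0.135
2 [0.4428 0.2529] [0.4446 0.2555] 23.7 0.139
3 [ 0.4358 -0.2321] [ 0.4373 -0.2331] 37.2 0.098
4 [ 0.5447 -0.3871] [ 0.5457 -0.3891] -5.5 0.266
```

View pics/ov.png

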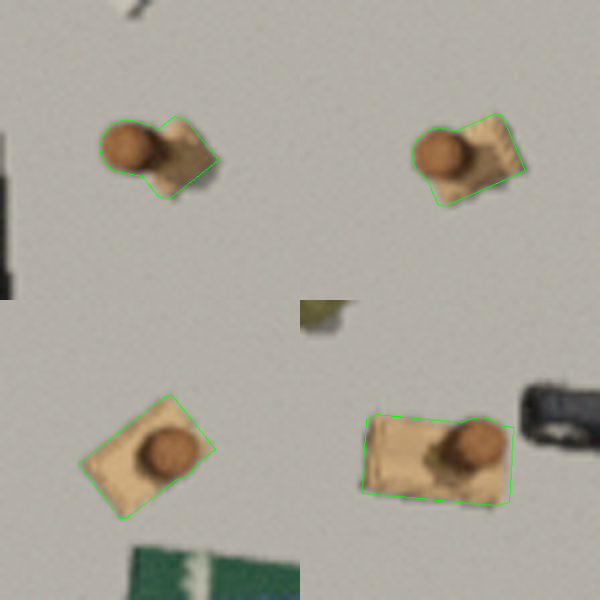

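Emit:
servo_tool --pt "12 -5 -5 0.6" --pt "25.1 -11 -9 1.15" --pt "25.1 -11 -9 1.15" --pt "25.1 -11 -9 1.15" --pt "25.1 -11 -9 1.15" --pt "25.1 -11 -9 1.15" --pt "25.1 -11 -9 1.15" --pt "25.1 -11 -9 1.15" --pt "25.1 -11 -9 1.15" --pt "25.1 -11 -9 1.15" --pt "25.1 -11 -9 1.15" --pt "25.1 -11 -9 1.15" --pt "25.1 -11 -9 1.15" --claw 0.15 --force 35

```text
time: 1.18
ee_pos: [0.4969, 0.382, 0.1412]
tcp_rot: [180.0, -0.0, -140.8]
wrist_force: [1.2, -0.1, 0.5]
opening: 0.0726
grasp_force: 0.0
```

Run:
```python
from h import *
o=get_obs();print(o['time'],o['q'].round(1),o['ee_pos'].round(4),o['tcp_rot'].round(2),o['opening'])
im0=cv2.resize(camera("top")[170:240,90:210,::-1],None,fx=6.6,fy=6.6)[:300]
im1=cv2.resize(camera("side")[80:200,180:300,::-1],None,fx=2.5,fy=2.5)
o=np.zeros((600,792,3),np.uint8);o[:300,:im0.shape[1]]=im0;o[300:,:300]=im1;cv2.imwrite("pics/h1.png",o)
```

```text
1.1833 [37.6 14.7 11.2 86.5  0.  -1.6] [0.4969 0.382  0.1412] [ 1.800e+02 -1.000e-02 -1.408e+02] 0.07260528929543332
```

View pics/h1.png

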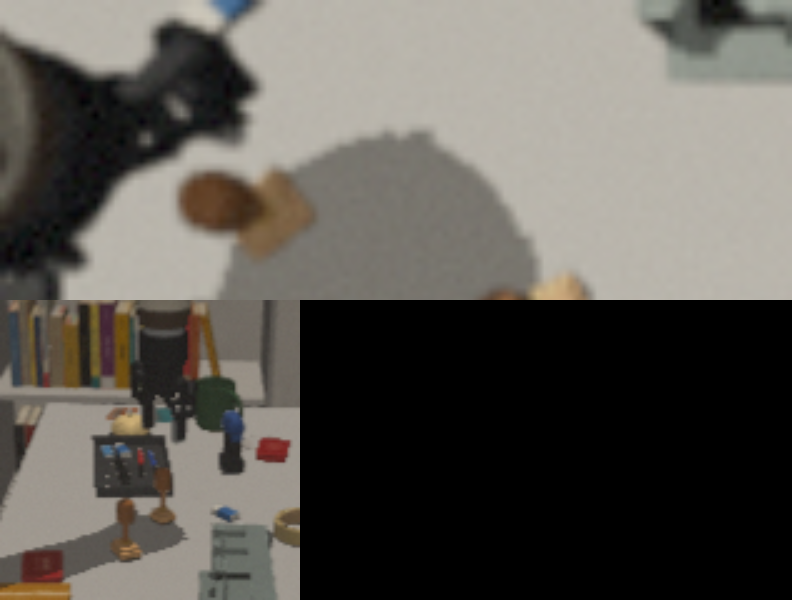

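Emit:
servo_tool --pt "0 0 -3 0" --pt "0 0 -6 0" --pt "0 0 -7.5 0" --pt "0 0 -8 0" --pt "0 0 -8 0" --pt "0 0 -8 0"

```text
time: 1.78
ee_pos: [0.4973, 0.3822, 0.0624]
tcp_rot: [-180.0, 0.1, -140.7]
wrist_force: [-0.4, 0.2, 0.9]
opening: 0.0727
grasp_force: 0.0
```

Emit:
servo_tool --pt "0 0 0 0" --pt "0 0 0 0" --pt "0 0 0 0" --pt "0 0 0 0" --pt "0 0 0 0" --pt "0 0 0 0" --pt "0 0 0 0" --pt "0 0 0 0" --claw 1

```text
time: 2.45
ee_pos: [0.4974, 0.3823, 0.0623]
tcp_rot: [180.0, 0.1, -140.7]
wrist_force: [-1.1, 0.7, 6.4]
opening: 0.0265
grasp_force: 34.5
```

Emit:
servo_tool --pt "0 0 2 0" --pt "0 0 5 0" --pt "0 0 8 0" --pt "0.5 -3 8 -0.1" --pt "1 -6 8 -0.2" --pt "1 -9 8 -0.3" --pt "1.5 -12 8 -0.4" --pt "2 -15 8 -0.5" --pt "2.2 -18 8 -0.6" --pt "2.2 -20.5 7 -0.672" --pt "2.2 -21.3 6 -0.672" --pt "2.2 -21.3 5 -0.672" --pt "2.2 -21.3 4.1 -0.672" --pt "2.2 -21.3 4.1 -0.672" --pt "2.2 -21.3 4.1 -0.672"

```text
time: 3.7
ee_pos: [0.5186, 0.1699, 0.1015]
tcp_rot: [-180.0, -0.1, -179.1]
wrist_force: [0.0, 0.2, -0.5]
opening: 0.0264
grasp_force: 34.7
```

```bash
cat > look.py <<'E'
import sys
from h import *
f,box=sys.argv[1],[int(a) for a in sys.argv[2].split(",")]; tb=[int(a) for a in sys.argv[3].split(",")]
def c(n,b):
    i=camera(n)[b[1]:b[3],b[0]:b[2],::-1]; k=min(400/i.shape[1],500/i.shape[0]); i=cv2.resize(i,None,fx=k,fy=k,interpolation=cv2.INTER_CUBIC); o=np.zeros((500,400,3),np.uint8); o[:i.shape[0],:i.shape[1]]=i[:500,:400]; return o
cv2.imwrite("pics/"+f,np.hstack([c("side",box),c("top",tb)]))
E
python3 look.py p1.png 200,110,320,260 130,130,250,240
```

```text
(no output)
```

View pics/p1.png

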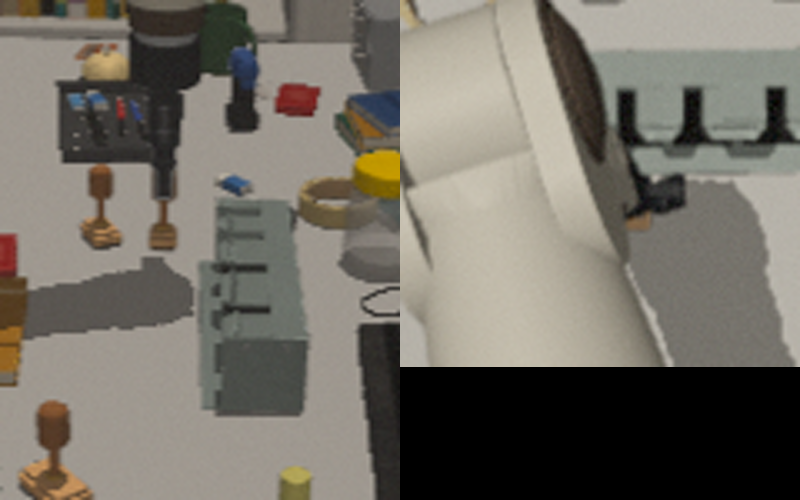

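```bash
python3 -c "
from h import *
print([pix('side',(.5186,.1699,z)).round(1) for z in(.039,.075,.095)], pix('side',(.5286,.1699,.075)))
im=camera('side')[165:190,236:262,::-1]; m=(im[:,:,2].astype(int)-im[:,:,0]); 
for i in range(0,25,2): print(165+i,[236+int(j) for j in np.where(m[i]>35)[0][[0,-1]]] if (m[i]>35).any() else 0)"
```

```text
[array([249., 183.]), array([249.1, 174.1]), array([249.2, 169.1])] [251.89904447 174.18343833]
165 0
167 0
169 0
171 [249, 249]
173 [249, 249]
175 [248, 249]
177 [247, 251]
179 [246, 252]
181 [245, 252]
183 [245, 252]
185 0
187 0
189 0
```

Emit:
servo_tool --pt "1.5 0 0 0" --pt "3 0 0 0" --pt "4.5 0 0 0" --pt "6 0 0 0" --pt "7.5 0 0 0" --pt "8.6 0 0 0" --pt "9.0 0 0 0" --pt "9.0 0 -0.5 0" --pt "9.0 0 -1.0 0" --pt "9.0 0 -1.3 0" --pt "9.0 0 -1.4 0" --pt "9.0 0 -1.4 0"

```text
time: 4.85
ee_pos: [0.6084, 0.1689, 0.0879]
tcp_rot: [-180.0, -0.0, -179.2]
wrist_force: [0.3, -0.1, -1.2]
opening: 0.0264
grasp_force: 34.7
```

Emit:
servo_tool --pt "0 0 -0.1 0" --pt "0 0 -0.15 0" --pt "0 0 -0.15 0"

```text
time: 5.1
ee_pos: [0.609, 0.1689, 0.0869]
tcp_rot: [180.0, 0.0, -179.2]
wrist_force: [0.8, -0.0, -0.6]
opening: 0.0267
grasp_force: 34.7
```

Emit:
servo_tool --pt "0 0 0 0" --pt "0 0 0 0" --pt "0 0 0 0" --pt "0 0 0 0" --pt "0 0 0 0" --pt "0 0 0 0" --claw 0.45

```text
time: 5.6
ee_pos: [0.609, 0.1689, 0.0868]
tcp_rot: [-180.0, -0.0, -179.2]
wrist_force: [0.4, 0.4, 0.0]
opening: 0.0467
grasp_force: 0.0
```

Emit:
servo_tool --pt "0 0 2.5 0" --pt "0 0 5.5 0" --pt "0 0 9 0" --pt "0 0 11 0" --pt "-3 1.5 11 0.1" --pt "-6.5 3.5 11 0.2" --pt "-10 5 11 0.3" --pt "-13.5 7 9 0.4" --pt "-16.4 8.7 7 0.422" --pt "-16.4 8.7 5.5 0.422" --pt "-16.4 8.7 5.5 0.422"

```text
time: 6.52
ee_pos: [0.4426, 0.2561, 0.1392]
tcp_rot: [-180.0, -0.2, -154.9]
wrist_force: [-0.3, -0.3, -0.2]
opening: 0.0468
grasp_force: 0.0
```

Emit:
servo_tool --pt "0 0 0 0" --pt "0 0 0 0" --pt "0 0 -3 0" --pt "0 0 -6 0" --pt "0 0 -7.5 0" --pt "0 0 -8 0" --pt "0 0 -8 0" --pt "0 0 -8 0" --claw 0.15

```text
time: 7.18
ee_pos: [0.4462, 0.2559, 0.0632]
tcp_rot: [180.0, 0.1, -155.1]
wrist_force: [0.7, -0.1, 0.6]
opening: 0.0727
grasp_force: 0.0
```

Emit:
servo_tool --pt "0 0 0 0" --pt "0 0 0 0" --pt "0 0 0 0" --pt "0 0 0 0" --pt "0 0 0 0" --pt "0 0 0 0" --pt "0 0 0 0" --pt "0 0 0 0" --claw 1

```text
time: 7.85
ee_pos: [0.4454, 0.2563, 0.0627]
tcp_rot: [180.0, 0.1, -155.0]
wrist_force: [-1.0, 0.5, 5.4]
opening: 0.0268
grasp_force: 34.5
```

Emit:
servo_tool --pt "0 0 2 0" --pt "0 0 5 0" --pt "0 0 7 0" --pt "1 -2 7 -0.1" --pt "2 -4.5 7 -0.2" --pt "3.5 -7 7 -0.3" --pt "5 -9.5 7 -0.4" --pt "6.3 -12 7 -0.422" --pt "7.4 -14 6 -0.422" --pt "7.4 -14.4 5 -0.422" --pt "7.4 -14.4 4.1 -0.422" --pt "7.4 -14.4 4.0 -0.422" --pt "7.4 -14.4 4.0 -0.422"

```text
time: 8.93
ee_pos: [0.5181, 0.1125, 0.101]
tcp_rot: [-180.0, -0.1, -179.1]
wrist_force: [-0.5, -0.4, -0.5]
opening: 0.0267
grasp_force: 34.9
```

```bash
python3 look.py p2.png 200,110,320,260 130,130,250,240
```

```text
(no output)
```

View pics/p2.png

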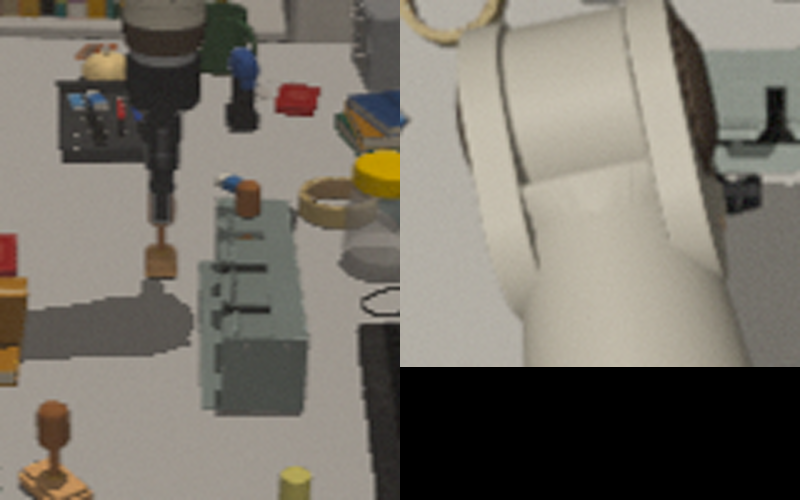

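Stamp 1 hangs upright in slot 1 (about display 247,198), and stamp 2 is held straight in front of slot 2. Insert it.

Emit:
servo_tool --pt "1.5 0 0 0" --pt "3 0 0 0" --pt "4.5 0 0 0" --pt "6 0 0 0" --pt "7.5 0 0 0" --pt "8.6 0 0 0" --pt "9.1 0 0 0" --pt "9.1 0 -0.5 0" --pt "9.1 0 -1.0 0" --pt "9.1 0 -1.3 0" --pt "9.1 0 -1.35 0" --pt "9.1 0 -1.35 0" --pt "9.1 0 -1.35 0"

```text
time: 10.12
ee_pos: [0.6097, 0.1119, 0.0885]
tcp_rot: [180.0, 0.0, -179.2]
wrist_force: [-0.4, -0.4, -1.2]
opening: 0.0268
grasp_force: 34.9
```

Emit:
servo_tool --pt "0 0 -0.1 0" --pt "0 0 -0.15 0" --pt "0 0 -0.15 0"

```text
time: 10.37
ee_pos: [0.61, 0.1119, 0.0868]
tcp_rot: [-180.0, 0.0, -179.2]
wrist_force: [0.2, -0.2, -0.9]
opening: 0.0264
grasp_force: 34.9
```

Emit:
servo_tool --pt "0 0 0 0" --pt "0 0 0 0" --pt "0 0 0 0" --pt "0 0 0 0" --pt "0 0 0 0" --pt "0 0 0 0" --claw 0.45

```text
time: 10.87
ee_pos: [0.6101, 0.1119, 0.0868]
tcp_rot: [180.0, 0.0, -179.2]
wrist_force: [0.5, 0.2, 0.0]
opening: 0.0469
grasp_force: 0.0
```

Emit:
servo_tool --pt "0 0 2.5 0" --pt "0 0 5.5 0" --pt "0 0 9 0" --pt "0 0 11 0" --pt "-2 -2 11 0.1" --pt "-4 -5 11 0.2" --pt "-6 -8 11 0.3" --pt "-8 -11 11 0.4" --pt "-10 -14 11 0.5" --pt "-12 -17 11 0.6" --pt "-14 -20 11 0.64" --pt "-15.5 -23 11 0.64" --pt "-17 -26 11 0.64" --pt "-17.2 -29 9 0.64" --pt "-17.2 -32 7 0.64" --pt "-17.2 -34.5 5.5 0.64" --pt "-17.2 -34.5 5.5 0.64" --pt "-17.2 -34.5 5.5 0.64"

```text
time: 12.37
ee_pos: [0.4373, -0.2338, 0.1409]
tcp_rot: [179.9, -0.0, -142.7]
wrist_force: [1.1, 0.6, 0.7]
opening: 0.0467
grasp_force: 0.0
```

Emit:
servo_tool --pt "0 0 0 0" --pt "0 0 0 0" --pt "0 0 -3 0" --pt "0 0 -6 0" --pt "0 0 -7.5 0" --pt "0 0 -7.9 0" --pt "0 0 -7.9 0" --pt "0 0 -7.9 0" --claw 0.15

```text
time: 13.03
ee_pos: [0.4388, -0.2329, 0.0643]
tcp_rot: [-179.9, 0.0, -142.5]
wrist_force: [0.4, 0.2, 0.8]
opening: 0.0726
grasp_force: 0.0
```

Emit:
servo_tool --pt "0 0 0 0" --pt "0 0 0 0" --pt "0 0 0 0" --pt "0 0 0 0" --pt "0 0 0 0" --pt "0 0 0 0" --pt "0 0 0 0" --pt "0 0 0 0" --claw 1

```text
time: 13.7
ee_pos: [0.4383, -0.2331, 0.0636]
tcp_rot: [-180.0, 0.0, -142.5]
wrist_force: [-1.6, 1.1, 5.8]
opening: 0.0268
grasp_force: 34.3
```

Emit:
servo_tool --pt "0 0 2 0" --pt "0 0 5 0" --pt "0 0 7 0" --pt "0.5 2 7 -0.07" --pt "1 5 7 -0.14" --pt "2 8 7 -0.21" --pt "3 11 7 -0.28" --pt "4 14 7 -0.35" --pt "5 17 7 -0.42" --pt "6 20 7 -0.5" --pt "7 23 7 -0.58" --pt "7.7 26 6 -0.64" --pt "7.7 27.45 5 -0.64" --pt "7.7 27.45 4.1 -0.64" --pt "7.7 27.45 4.0 -0.64" --pt "7.7 27.45 4.0 -0.64" --pt "7.7 27.45 4.0 -0.64"

```text
time: 15.12
ee_pos: [0.5151, 0.0404, 0.1032]
tcp_rot: [-180.0, 0.0, -179.2]
wrist_force: [-0.7, -0.7, -1.8]
opening: 0.0262
grasp_force: 35.0
```

```bash
python3 look.py p3.png 200,110,320,260 170,130,290,240
```

```text
(no output)
```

View pics/p3.png

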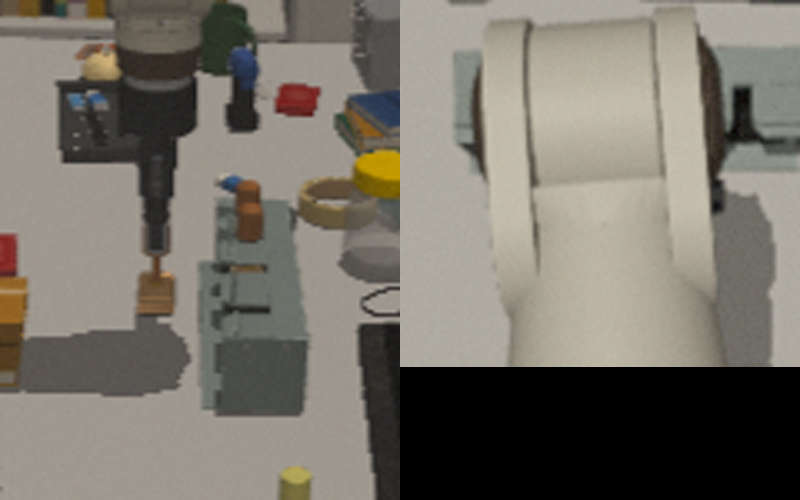

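Emit:
servo_tool --pt "1.5 0.1 0 0" --pt "3 0.1 0 0" --pt "4.5 0.1 0 0" --pt "6 0.1 0 0" --pt "7.5 0.1 0 0" --pt "9 0.1 0 0" --pt "9.5 0.1 0 0" --pt "9.5 0.1 -0.5 0" --pt "9.5 0.1 -1.0 0" --pt "9.5 0.1 -1.3 0" --pt "9.5 0.1 -1.4 0" --pt "9.5 0.1 -1.4 0" --pt "9.5 0.1 -1.4 0"

```text
time: 16.3
ee_pos: [0.6097, 0.0424, 0.089]
tcp_rot: [180.0, 0.0, -179.2]
wrist_force: [-0.8, 0.1, -0.7]
opening: 0.0261
grasp_force: 35.0
```

Emit:
servo_tool --pt "0 0 -0.1 0" --pt "0 0 -0.15 0" --pt "0 0 -0.15 0"

```text
time: 16.55
ee_pos: [0.6101, 0.0424, 0.0875]
tcp_rot: [180.0, 0.0, -179.2]
wrist_force: [-0.1, 0.5, 0.0]
opening: 0.0265
grasp_force: 35.1
```

Emit:
servo_tool --pt "0 0 0 0" --pt "0 0 0 0" --pt "0 0 0 0" --pt "0 0 0 0" --pt "0 0 0 0" --pt "0 0 0 0" --claw 0.45

```text
time: 17.05
ee_pos: [0.6101, 0.0424, 0.0873]
tcp_rot: [180.0, 0.0, -179.2]
wrist_force: [0.3, -0.2, 0.9]
opening: 0.047
grasp_force: 0.0
```

Emit:
servo_tool --pt "0 0 2.5 0" --pt "0 0 5.5 0" --pt "0 0 9 0" --pt "0 0 11 0" --pt "-1 -3 11 0" --pt "-2 -6 11 0" --pt "-3 -9.5 11 -0.05" --pt "-4 -13 11 -0.1" --pt "-5 -16.5 11 -0.11" --pt "-6 -20 11 -0.11" --pt "-6.4 -23.5 11 -0.11" --pt "-6.4 -27 11 -0.11" --pt "-6.4 -30.5 11 -0.11" --pt "-6.4 -34 11 -0.11" --pt "-6.4 -37.5 11 -0.11" --pt "-6.4 -41 9 -0.11" --pt "-6.4 -43.1 7 -0.11" --pt "-6.4 -43.1 5.5 -0.11" --pt "-6.4 -43.1 5.5 -0.11" --pt "-6.4 -43.1 5.5 -0.11"

```text
time: 18.72
ee_pos: [0.5455, -0.3883, 0.1416]
tcp_rot: [179.9, -0.1, 174.5]
wrist_force: [0.7, -0.7, 0.1]
opening: 0.0468
grasp_force: 0.0
```

```bash
python3 look.py p4.png 210,200,300,330 310,130,430,240
```

```text
(no output)
```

View pics/p4.png

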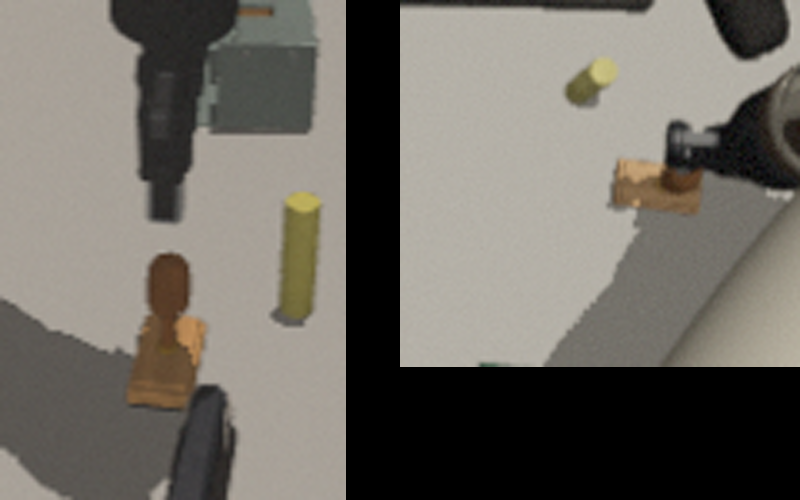

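Emit:
servo_tool --pt "0 0 -1.5 0" --pt "0 0 -3 0" --pt "0 0 -4.5 0" --pt "0 0 -6 0" --pt "0 0 -7 0" --pt "0 0 -7.9 0" --pt "0 0 -7.9 0" --pt "0 0 -7.9 0"

```text
time: 19.48
ee_pos: [0.5463, -0.3884, 0.0639]
tcp_rot: [-180.0, 0.0, 174.5]
wrist_force: [0.4, -0.4, 0.2]
opening: 0.0469
grasp_force: 0.0
```

Emit:
servo_tool --pt "0 0 0 0" --pt "0 0 0 0" --pt "0 0 0 0" --pt "0 0 0 0" --pt "0 0 0 0" --pt "0 0 0 0" --pt "0 0 0 0" --claw 1

```text
time: 20.07
ee_pos: [0.5466, -0.3887, 0.0645]
tcp_rot: [-180.0, 0.1, 174.5]
wrist_force: [0.0, 1.4, 5.7]
opening: 0.0266
grasp_force: 34.6
```

Emit:
servo_tool --pt "0 0 2 0" --pt "-0.5 0 5 0" --pt "-1 0 7 0" --pt "-2 2 7 0" --pt "-3 5 7 0" --pt "-3.55 8 7 0.03" --pt "-3.55 11 7 0.06" --pt "-3.55 14 7 0.09" --pt "-3.55 17 7 0.11" --pt "-3.55 20 7 0.11" --pt "-3.55 23 7 0.11" --pt "-3.55 26 7 0.11" --pt "-3.55 29 6.5 0.11" --pt "-3.55 32 5.5 0.11" --pt "-3.55 34 4.5 0.11" --pt "-3.55 34.5 4 0.11" --pt "-3.55 34.5 4 0.11" --pt "-3.55 34.5 4 0.11" --pt "-3.55 34.5 4 0.11"

```text
time: 21.65
ee_pos: [0.5108, -0.0446, 0.1038]
tcp_rot: [-180.0, 0.0, -179.2]
wrist_force: [-0.4, -1.5, -0.8]
opening: 0.0263
grasp_force: 35.0
```

```bash
python3 look.py p5.png 200,110,320,260 230,130,350,240
```

```text
(no output)
```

View pics/p5.png

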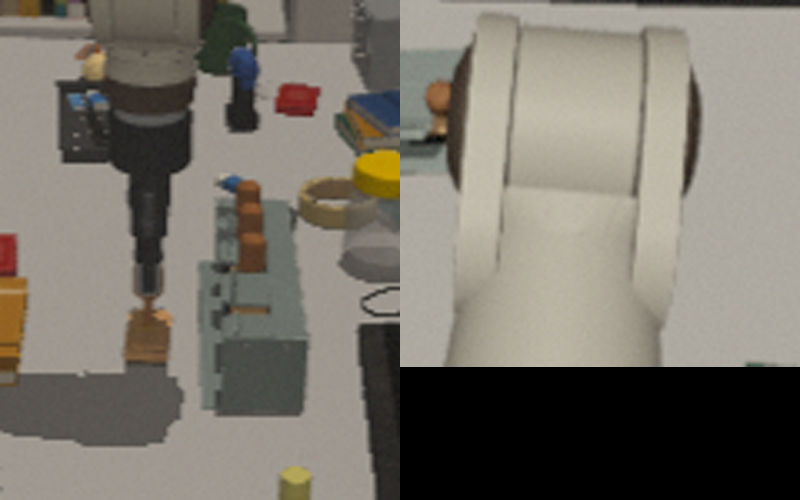

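Emit:
servo_tool --pt "1.5 0.1 0 0" --pt "3 0.1 0 0" --pt "4.5 0.1 0 0" --pt "6 0.1 0 0" --pt "7.5 0.1 0 0" --pt "9 0.1 0 0" --pt "10.0 0.1 0 0" --pt "10.0 0.1 0 0" --pt "10.0 0.1 -0.5 0" --pt "10.0 0.1 -1.0 0" --pt "10.0 0.1 -1.3 0" --pt "10.0 0.1 -1.4 0" --pt "10.0 0.1 -1.5 0" --pt "10.0 0.1 -1.5 0"

```text
time: 22.92
ee_pos: [0.6102, -0.0426, 0.0885]
tcp_rot: [-180.0, 0.0, -179.2]
wrist_force: [-0.2, 0.0, -2.1]
opening: 0.0265
grasp_force: 35.0
```

Emit:
servo_tool --pt "0 0 0 0" --pt "0 0 0 0" --pt "0 0 0 0" --pt "0 0 0 0" --pt "0 0 0 0" --pt "0 0 0 0" --claw 0.45

```text
time: 23.42
ee_pos: [0.6106, -0.0426, 0.0883]
tcp_rot: [-180.0, 0.0, -179.2]
wrist_force: [0.1, 0.3, 0.0]
opening: 0.0472
grasp_force: 0.0
```

Emit:
servo_tool --pt "0 0 2 0" --pt "0 0 4.5 0" --pt "0 0 8 0" --pt "0 0 12 0" --pt "-4 0 14 0" --pt "-8 0 15 0" --pt "-12 -3 15 0" --pt "-15 -6 15 0" --pt "-18 -9 15 0" --pt "-21 -12 15 0" --pt "-24 -15 15 0" --pt "-26 -18 15 0" --pt "-26 -21 15 0" --pt "-26 -21 15 0"

```text
time: 24.58
ee_pos: [0.3488, -0.257, 0.2384]
tcp_rot: [-179.9, 0.0, -179.5]
wrist_force: [0.5, -0.0, 0.3]
opening: 0.0473
grasp_force: 0.0
```

```bash
python3 look.py p6.png 225,130,315,250 170,120,300,200; python3 -c "
from h import *
im=camera('top')[:,:,::-1]; c=im[140:165,355:385].astype(int); m=(c[:,:,1]-c[:,:,0]>45)&(c[:,:,1]>150); v,u=np.where(m); print('glue',u.mean()+355,v.mean()+140)
c=cv2.imread('pics/raw_top0.png')[140:165,355:385].astype(int); m=(c[:,:,1]-c[:,:,0]>45)&(c[:,:,1]>150); v,u=np.where(m); print(u.mean()+355,v.mean()+140)"
```

```text
glue 370.44444444444446 150.93333333333334
370.44444444444446 150.93333333333334
```

View pics/p6.png

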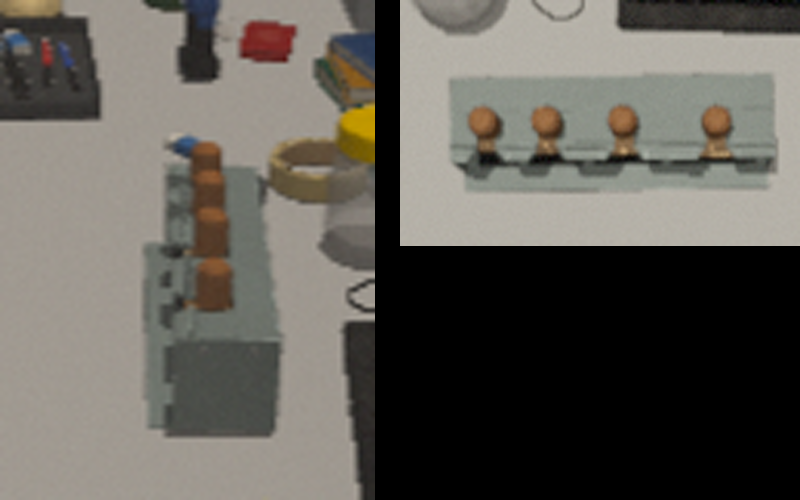

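All four grips stand upright on the plate behind the lip (top crop: grips at about 484, 547, 622 and 716, y 122), and the glue stick has not moved.

```bash
python3 -c "
from workcell import *
print(job_done())"
```

```text
the job is handed in; nothing more can be done
None
```

All four stamps hang upright in the rack, smallest at the left to largest at the right, the glue stick has not moved, and I handed the job in at about 25 s.

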